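# Set up a glass-polishing spindle

### The job

Get the bare polishing spindle ready for the next run of glasses: slide the long steel sleeve over the spindle's shaft and lower it gently, without letting it drop, until it sits fully home on the flange. Then turn the knob of the sloping speed regulator so that its white pointer lines up with the wedge-shaped index mark, and let go. Leave the other two rings and the two tumblers on the table where they stand.

Things in the scene. Friction and masses are not known exactly. Their poses are not given: they have to be found in the camera images.
- long_sleeve: The long plain steel sleeve (tube), standing upright and loose on the table: outer diameter 34 mm, bore 22.5 mm, 60 mm tall, about 0.2 kg. Origin: centre of its underside; z up its axis.
- short_sleeve: Bystander: short steel sleeve, same outer diameter 34 mm and bore but only 30 mm tall, standing loose. Origin: centre of its underside.
- wide_collar: Bystander: wide low steel ring, outer diameter 54 mm, bore 36 mm, 24 mm tall, loose. Origin: centre of its underside.
- tumbler: Bystander: clear glass tumbler, 72 mm across the rim, 85 mm tall, standing loose left of the middle. Origin: centre of its underside.
- tumbler2: Bystander: second clear tumbler of the same size, standing loose far ahead to the right. Origin: centre of its underside.
- bare_seat (a point): The bare spindle's seat: the point on the shaft's axis level with the top face of its steel flange, 50 mm above the table, on which the sleeve must rest. z up. The shaft is 20 mm in diameter (1.25 mm clearance all round in the sleeve) and rises 76 mm above the seat.
- shaft_tip (a point): Top of the bare shaft, on its axis, 76 mm above the seat; its last 7 mm are tapered to 13 mm diameter.
- fitted_head: Bystander, fixed: the other polishing head, same base and housing, but already fitted with a sleeve and a dark round turntable 124 mm across, top at 123 mm. Origin: centre of its underside.
- regulator: Speed regulator, fixed: aluminium box 150 x 170 x 50 mm on a low bracket, its flat face leaning 0.55 rad (31.5 degrees) from level, down towards its own -x side. Origin: on the table under the middle of the box. The knob's axis leaves the face at its centre, 89 mm above the table, 13 mm to the -x side. Short scale ticks and one black wedge (the index mark) surround the knob.
- speed_knob (a joint): Angle of the regulator's knob, rad, growing clockwise as seen looking at the face, limits -2.0 and 2.0. At 0 the pointer points straight up the slope; the index mark is at 0.60. It turns stiffly and stays where it is left.
- knob_grip (a point): Grip point of the knob: on its axis 30 mm above the box face. The knob is a round skirt 52 mm across and 8 mm thick with a bar on it, 46 mm long, 12 mm wide, from 8 to 34 mm above the face. Axes turn with the knob: z out of the face along the knob's axis, x along the bar towards its pointer end, y across the bar.
- knob_pointer (a point): Outer end of the knob's white pointer line, at the edge of the skirt, 26 mm from the axis.
- index_mark (a point): Tip of the black wedge index mark on the box face, 33 mm from the knob's axis.
- bare_head: The bare spindle as a whole, fixed: 110 mm square base plate 12 mm thick, round grey housing 84 mm across up to 40 mm, steel flange 52 mm across from 40 to 50 mm, then the bare steel shaft up to 126 mm. It and the other head may swap places. Origin: on the table under the shaft's axis.
Not all that is in view belongs to the job. What is shaped like the bare_head but blue or yellow is not meant.

How it is judged:
By the outcome, as a careful person would: the job done as asked, in the order asked, and still so for the second after the job is handed in, with the robot touching nothing.
It also fails if it takes over 61 s, if anything falls off the work surface, if the arm or the gripper's body presses on something with over 40 N, if the wrist force passes 120 N, or if a joint passes its speed limit or range.

### The arm

A 6-joint arm with a two-finger parallel gripper is mounted at the origin on the work surface. World frame = base frame: x ahead of the robot, y to its left, z up, the work surface at z = 0. Lengths are in m, angles in rad, forces in N, time in s.
With the tool pointing down it reaches from about 0.35 to 0.975 m from the base axis. Payload 7.1 kg.
Tool frame: the origin (TCP) lies at the very end of the fingers, on their centre line; the grasp point (between the pads) lies 19 mm behind it (pinch_z is the distance from the TCP to the grasp point, in m); z points along the fingers, y is the line along which they close (so a half turn about z gives the same grasp; the last joint's range is limited). The gripper opens to 88 mm and grips with 3 to 60 N. Pads are 20 mm wide; open, the fingers measure 115 mm over their backs; the gripper's body (75 mm by 178 mm) begins 61 mm behind the grasp point.
Start: joints at [1.182, 0.423, 1.63, -0, 1.089, -0.019], TCP at [0.226, 0.583, 0.223] pointing down, gripper open.
Joint ranges: [-3, 3], [-0.9, 2.11], [0.09, 2.58], [-1.31, 4.45], [0.11, 2.69], [-2.54, 2.54]. Speed limits (rad/s): [2.39, 2.39, 3.01, 3.14, 3.14, 3.14].

### API

Orientations are given as a unit quaternion [w, x, y, z].
In Python, from plant import get_obs, read_camera, get_calibration, finish_job, pinch_z gives the robot as it stands. The module is installed in compiled form; this text tells all that it offers.
- The arm moves only by the tool jog_arm, never from a script. Its argument "series" is a list that holds one entry, the list of rows, each a list of 7 numbers: the shift along the tool's x, y, z scaled (see below), then the turn, a rotation vector about the tool's x, y, z scaled (see below), then the closure, from 0 (fully open) to 1 (shut). In form: [[[tx, ty, tz, rx, ry, rz, fingers], ...]]. A call has 1 to 8 rows; each row shifts and turns the commanded pose from where the row before left it, along the tool's axes as they then stand; what a row does not reach is not made up. The controller multiplies each number of a shift by 0.03 m and each number of a turn by 0.5 rad. A row lasts 1/12 s, in which the tool goes at most 41.7 mm and 7.16 degrees, less where a joint would pass 70% of its speed; a pose out of reach is approached as far as the arm can. A call with a number of a shift or a turn outside -1 to 1 is refused whole. A call with a gripper value outside its range is refused whole. The fingers move at their own pace and stop on an object; the grip force is fixed at half the most. Time passes only in rows, so rows that do not move let the fingers close. It gives the time, the measured TCP pose, the force, the opening and the grip force at its end, in the units of the state.
- get_obs(): the state, without advancing time (a new reading comes with each control period).
- read_camera(name): name is "scene" or "side" or "wrist"; returns the picture (384x512x3 uint8, red, green, blue); there is no depth.
- get_calibration(name): a dict with "mtx" (3x3 intrinsics, pixels), "R" (3x3) and "t" (3): a world point X has camera coordinates R X + t; the wrist camera has in their place "hand_eye" (4x4, takes a point from camera to tool coordinates, whose origin is the TCP and whose axes are the flange's). Camera axes: x right, y down, z forward; pixel columns grow to the right and rows downward; lengths in m; the calibration is good to about 2 mm. A picture is of the moment at which its call begins: read the wrist's pose just before it. get_calibration takes no time and is no camera call.
- finish_job(): hands the job in; it is judged then, once.
The state is a dict: "time": time; "joint_positions": joint angles; "qd": joint speeds; "joint_torque": joint torques, N m; "eef_pos": TCP position; "orientation": TCP orientation; "ft_force": force on the tool from outside, world axes, zero at the start; "moment": the same for the moment, N m; "width": finger opening in m; "gripper_force": force on a finger pad.
Only numpy, scipy, OpenCV 4.12 (cv2) and the standard library are available. Lean on these libraries where they do the work, as an engineer would, in place of code of your own. Each camera call takes 0.05 s, during which the arm holds its last target. There are 200 camera calls.

## Working session

There is one attempt and no reset: what is moved stays moved. The work goes in short steps, Python scripts to look and compute and a tool call to move; the robot and the scene stay as the last step left them, time stands still between calls to the robot, and variables do not carry over. Pictures are saved under pics/ and viewed, at most 10 in all, crops included, and the job is handed in when it is done.

Besides the shell and the picture viewer there is one more tool, called after "Request:" by a JSON object that holds its "name" and its "arguments", one argument or row to a line. jog_arm: Moves the arm, as the interface text tells. Shifts and turns lie within -1 to 1; 1 stands for 0.03 m of shift or 0.5 rad of turn. Its arguments: {"type":"object","properties":{"series":{"type":"array","items":{"type":"array","items":{"type":"array","items":{"type":"number","minimum":-1,"maximum":1}}}}},"required":["series"]}

```bash
mkdir -p pics
python3 - <<'E'
from plant import *
import cv2,numpy as np
a=read_camera("scene");b=read_camera("side")
np.save("scene.npy",a);np.save("side.npy",b)
cv2.imwrite("pics/a.png",cv2.resize(a[:,:,::-1],(800,600),interpolation=cv2.INTER_CUBIC))
cv2.imwrite("pics/b.png",cv2.resize(b[:,:,::-1],(800,600),interpolation=cv2.INTER_CUBIC))
for n in("scene","side","wrist"):print(n,get_calibration(n))
print(get_obs(),pinch_z)
E
```

```text
scene {'mtx': array([[384.55385319,   0.        , 258.3406798 ],
       [  0.        , 384.55385319, 186.00768097],
       [  0.        ,   0.        ,   1.        ]]), 'R': array([[-0.73881501,  0.67377079, -0.01361288],
       [ 0.43419935,  0.46047332, -0.77423203],
       [-0.51538656, -0.57792495, -0.63275544]]), 't': array([ 0.48322709, -0.12794124,  1.4017188 ])}
side {'mtx': array([[431.6144952 ,   0.        , 257.1061381 ],
       [  0.        , 431.6144952 , 186.38908057],
       [  0.        ,   0.        ,   1.        ]]), 'R': array([[-0.99732112, -0.07307499,  0.00326153],
       [-0.04611575,  0.59352163, -0.80349575],
       [ 0.05677965, -0.80149368, -0.59530156]]), 't': array([0.58620055, 0.18464943, 1.12707722])}
wrist {'mtx': array([[288.19400427,   0.        , 257.83816782],
       [  0.        , 288.19400427, 191.85704793],
       [  0.        ,   0.        ,   1.        ]]), 'hand_eye': array([[ 5.89493821e-04, -9.62388514e-01, -2.71676278e-01,
         7.47059706e-02],
       [ 9.99999541e-01,  3.62292184e-04,  8.86451019e-04,
         3.76212981e-04],
       
[... 171 characters left out ...]
': 0.1, 'joint_positions': array([ 1.18198495e+00,  4.23770858e-01,  1.63059339e+00, -9.00364003e-08,
        1.08858672e+00, -1.89741834e-02]), 'qd': array([ 0.00201389, -0.0021604 , -0.00070008, -0.00024401,  0.00101617,
       -0.00028221]), 'joint_torque': array([-4.58946361e-04, -5.45614636e+01, -2.74324679e+01,  6.44613337e-02,
        1.89036661e-02,  1.73608635e-05]), 'eef_pos': array([0.22568967, 0.58230221, 0.22198334]), 'orientation': array([-1.37478719e-04,  1.83866457e-01,  9.82950998e-01, -6.65096943e-04]), 'ft_force': array([ 0.11533336,  1.0743153 , -0.56824178]), 'moment': array([0.0262193 , 0.01413148, 0.03491436]), 'gripper_force': 0.0, 'width': 0.08779849846946054} 0.0187
```

View pics/a.png

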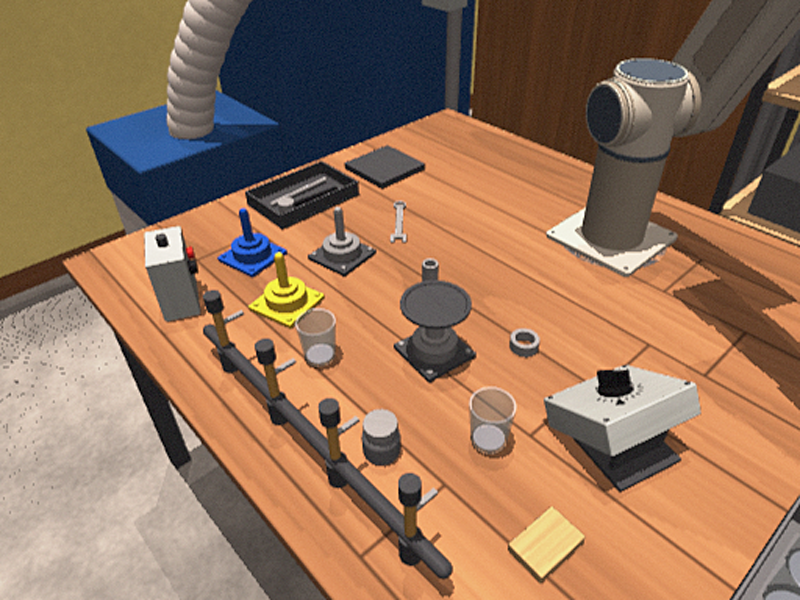

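View pics/b.png

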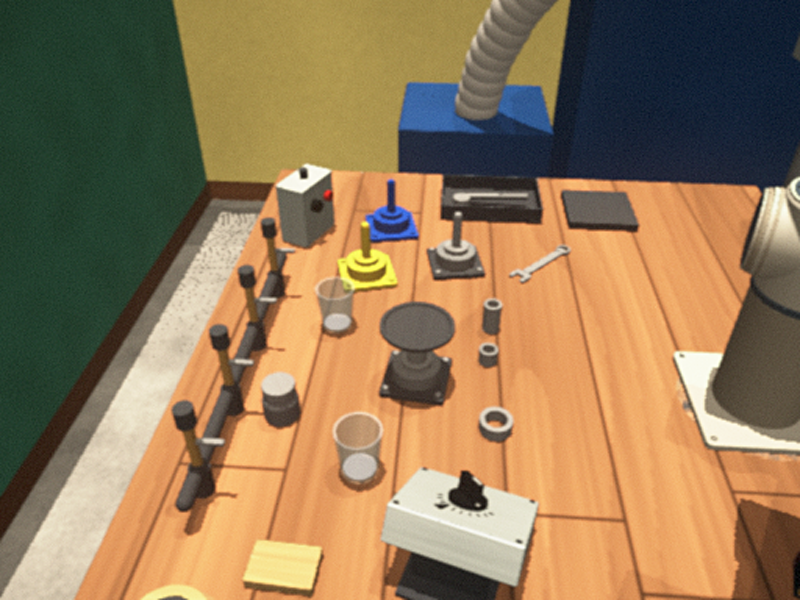

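The scene view shows the long sleeve with its top at (430,263), the bare shaft tip at (340,210), and the regulator around (620,400). In the side view they are at (493,303), (457,215) and (465,500).

```bash
cat > h.py <<'E'
import numpy as np,cv2
from plant import get_calibration
def tri(ps,pd,s=1.5625):
    A=[]
    for n,p in(("scene",ps),("side",pd)):
        c=get_calibration(n);P=c["mtx"]@np.c_[c["R"],c["t"]]
        u,v=(np.array(p)+.5)/s-.5
        A+=[u*P[2]-P[0],v*P[2]-P[1]]
    A=np.array(A);x=np.linalg.lstsq(A[:,:3],-A[:,3],rcond=None)[0];return x
def onz(n,p,z,s=1.5625):
    c=get_calibration(n);u=(np.array(p)+.5)/s-.5
    d=c["R"].T@np.linalg.inv(c["mtx"])@[*u,1];o=-c["R"].T@c["t"]
    return o+d*(z-o[2])/d[2]
E
python3 - <<'E'
from h import *
np.set_printoptions(precision=4,suppress=True)
for k,a,b,z in(("sl top",(430,263),(493,303),.06),("tip",(340,209),(457,214),.126),("short",None,(488,348),.03)):
    if a: print(k,tri(a,b),onz("scene",a,z))
    print(k,onz("side",b,z))
a=np.load("scene.npy")[225:320,340:460,::-1];b=np.load("side.npy")[290:384,240:360,::-1]
r=lambda i:cv2.resize(i,(400*1,int(400*i.shape[0]/i.shape[1])),interpolation=cv2.INTER_CUBIC)
s1=np.load("scene.npy")[130:190,190:290,::-1];s2=np.load("side.npy")[130:240,270:350,::-1]
A=np.hstack([cv2.resize(a,(400,317),interpolation=2),cv2.resize(b,(400,317),interpolation=2)])
B=np.hstack([cv2.resize(s1,(400,240),interpolation=2),cv2.resize(s2,(174,240),interpolation=2),np.zeros((240,226,3),np.uint8)])
cv2.imwrite("pics/c.png",np.vstack([A,B]))
E
```

```text
sl top [ 0.4313 -0.1639  0.0558] [ 0.4371 -0.1575  0.06  ]
sl top [ 0.4314 -0.1607  0.06  ]
tip [ 0.503  -0.3646  0.1263] [ 0.5044 -0.3624  0.126 ]
tip [ 0.5027 -0.3678  0.126 ]
short [ 0.4409 -0.0684  0.03  ]
```

View pics/c.png

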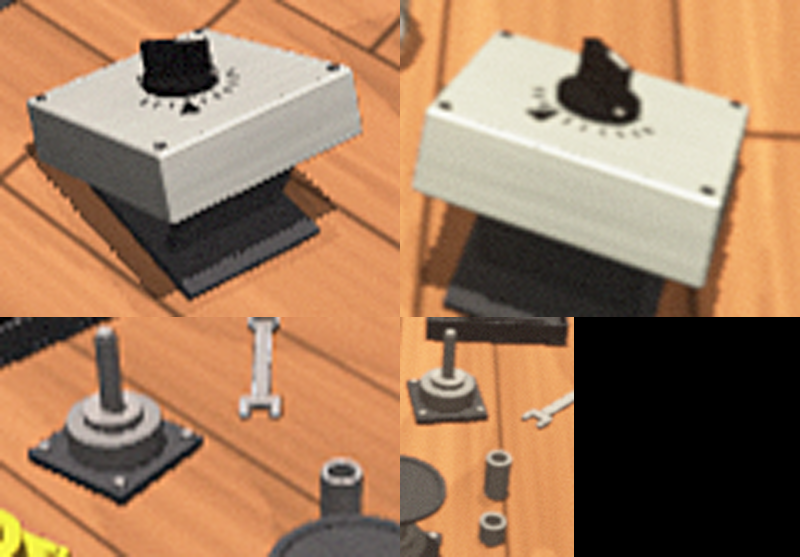

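Run:
```python
from h import *
np.set_printoptions(precision=4,suppress=True)
f=400/120
S=[(40,98),(200,34),(333,68),(160,147)];D=[(107,34),(335,104),(307,190),(46,105)]
T=lambda a,b:tri(np.array([340,225])+(np.array(a)+.5)/f-.5,np.array([240,290])+(np.array(b)+.5)/f-.5,1)
X=np.array([T(a,b) for a,b in zip(S,D)]);print(X)
print("edges",[np.linalg.norm(X[i]-X[i-1]) for i in range(4)])
c=X.mean(0);n=np.linalg.svd(X-c)[2][2];n*=np.sign(n[2])
print("c",c,"n",n,"tilt",np.arccos(n[2]),"yaw of -x side",np.arctan2(n[1],n[0]))
w=T((189,105),(140,117));print("wedge",w)
dn=np.array([n[0],n[1],0]);up=np.array([0,0,1.])-n*n[2];up/=np.linalg.norm(up);rt=np.cross(up,n)
ang=lambda v:np.arctan2(v@rt,v@up)
print("wedge angle",ang(w-c), np.linalg.norm(w-c))
cs=get_calibration("side");u=np.array([240,290])+(np.array([219,112.])+.5)/f-.5
d=cs["R"].T@np.linalg.inv(cs["mtx"])@[*u,1];o=-cs["R"].T@cs["t"]
q=c+n*.008;p=o+d*((q-o)@n)/(d@n);print("ptr",p,ang(p-q),np.linalg.norm(p-q))
```

```text
[[0.5398 0.222  0.051 ]
 [0.3946 0.2672 0.0518]
 [0.4259 0.3741 0.1207]
 [0.5714 0.3306 0.1201]]
edges [np.float64(0.13247157539735335), np.float64(0.15207740779466328), np.float64(0.13099221667737873), np.float64(0.151937357867831)]
c [0.4829 0.2985 0.0859] n [-0.149  -0.5018  0.8521] tilt 0.5508968860359355 yaw of -x side -1.8595171828065011
wedge [0.5164 0.3219 0.106 ]
wedge angle 0.5927211751165545 0.04556366941696657
ptr [0.4708 0.3133 0.1019] -0.734367071148932 0.02365498205420309
```

Request:
{"name": "jog_arm", "arguments": {
  "series": [
    [[-0.3,-0.5,0,0,0,-0.247,0],[-0.4,-0.9,0,0,0,-0.247,0],[-0.4,-0.9,0,0,0,-0.246,0],[-0.4,-1,0,0,0,0,0],[-0.4,-1,0,0,0,0,0],[-0.4,-1,0,0,0,0,0],[-0.4,-1,0,0,0,0,0],[-0.4,-1,0,0,0,0,0]]
  ]
}}

```text
time: 0.77
eef_pos: [0.3026, 0.3565, 0.2225]
orientation: [-0.0, -0.0, 1.0, -0.0]
ft_force: [0.2, 0.6, 0.5]
width: 0.0874
gripper_force: 0.0
```

Request:
{"name": "jog_arm", "arguments": {
  "series": [
    [[-0.4,-1,0,0,0,0,0],[-0.4,-1,0,0,0,0,0],[-0.3,-1,0,0,0,0,0],[-0.2,-1,0,0,0,0,0],[-0.2,-1,0,0,0,0,0],[-0.2,-1,0,0,0,0,0],[-0.2,-1,0,0,0,0,0],[-0.2,-1,0,0,0,0,0]]
  ]
}}

```text
time: 1.43
eef_pos: [0.3654, 0.1167, 0.2226]
orientation: [-0.0, -0.0, 1.0, -0.0]
ft_force: [0.2, 0.4, 1.4]
width: 0.0877
gripper_force: 0.0
```

Request:
{"name": "jog_arm", "arguments": {
  "series": [
    [[-0.2,-1,0.2,0,0,0,0],[-0.2,-1,0.2,0,0,0,0],[-0.2,-1,0.2,0,0,0,0],[-0.2,-1,0.2,0,0,0,0],[-0.2,-1,0.2,0,0,0,0],[-0.2,-1,0.2,0,0,0,0],[-0.2,-1,0.2,0,0,0,0],[-0.2,-1,0.2,0,0,0,0]]
  ]
}}

```text
time: 2.1
eef_pos: [0.4134, -0.1234, 0.1743]
orientation: [-0.0, 0.0, 1.0, 0.0]
ft_force: [0.6, 0.3, 0.7]
width: 0.0881
gripper_force: 0.0
```

Request:
{"name": "jog_arm", "arguments": {
  "series": [
    [[-0.2,-0.6,0,0,0,0,0],[0,0,0,0,0,0,0],[0,0,0,0,0,0,0]]
  ]
}}

```text
time: 2.35
eef_pos: [0.4193, -0.1403, 0.1743]
orientation: [-0.0, 0.001, 1.0, 0.0]
ft_force: [0.1, 0.6, 0.2]
width: 0.0877
gripper_force: 0.0
```

```bash
cat >> h.py <<'E'
from scipy.spatial.transform import Rotation as Ro
def wpose(o):
    q=o["orientation"];R=Ro.from_quat([q[1],q[2],q[3],q[0]]).as_matrix()
    H=get_calibration("wrist")["hand_eye"];return R@H[:3,:3],R@H[:3,3]+o["eef_pos"]
def ray(o,p,p0,n):
    "wrist pixel -> plane through p0 with normal n"
    R,t=wpose(o);d=R@np.linalg.inv(get_calibration("wrist")["mtx"])@[*p,1];p0=np.array(p0);n=np.array(n)
    return t+d*((p0-t)@n)/(d@n)
def proj(o,X):
    R,t=wpose(o);v=get_calibration("wrist")["mtx"]@(R.T@(np.array(X)-t));return v[:2]/v[2]
E
python3 - <<'E'
from h import *
from plant import *
import pickle
o=get_obs();i=read_camera("wrist");pickle.dump((o,i),open("w1.pkl","wb"))
print(o["eef_pos"],o["joint_positions"],o["ft_force"])
print(proj(o,[.4325,-.161,.06]),proj(o,[.4325,-.161,0]))
cv2.imwrite("pics/d.png",i[:,:,::-1])
E
```

```text
[ 0.41933185 -0.1402621   0.17434379] [-3.49835362e-01  2.28423299e-01  2.05882360e+00  2.43093655e-04
  8.55285824e-01 -1.91866836e+00] [0.14959464 0.62323698 0.24952283]
[236.48389925 201.09432488] [239.9698105 186.0823903]
```

View pics/d.png

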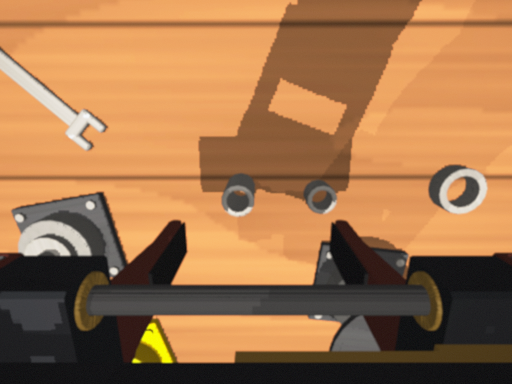

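The wrist view shows the long sleeve's top ring at about (238,201), the short sleeve at (320,197) and the collar at (459,188). I'll refine the ring centre numerically.

Run:
```python
from h import *
import pickle
o,i=pickle.load(open("w1.pkl","rb"))
i=i.astype(int);c=i[170:225,210:268]
sat=c.max(2)-c.min(2);m=(sat<28)
for r in range(0,55,2):print(r+170,"".join("#" if (m[r,k] and c[r,k].mean()>110) else "o" if m[r,k] else "." for k in range(58)))
# fit: project model circles, outer radius 17 at z=.06
m2=(m&(c.mean(2)>110)).astype(np.uint8);ys,xs=np.nonzero(m2)
(p,ax,an)=cv2.fitEllipse(cv2.convexHull(np.c_[xs,ys].astype(np.float32).reshape(-1,1,2)))
p=np.array(p)+[210,170];print(p,ax,ray(o,p,[0,0,.06],[0,0,1]))
```

```text
170 ..........................................................
172 ..........................................................
174 ...........................ooooooo........................
176 .......................oooooooooooooooo...................
178 ....................oooooooooooooooooooooo................
180 ...................oooooooooooooooooooooooo...............
182 ..................oooooooooooooooooooooooooo..............
184 .................ooooooooooooooooooooooooooo..............
186 .................ooooo###########oooooooooooo.............
188 ................ooo##################ooooooo..............
190 ...............oo########.......#######ooooo..............
192 ..............o######ooo...........######ooo..............
194 ..............####oooooooo..........oo####oo..............
196 .............####oooooooooooooooooooooo####o..............
198 .............###oooooooooooooooooooooooo####..............
200 .............###oooooooooooooooooooooooo###...............
202 .............###oooooooooooooooooooooooo###...............
204 .............####ooooooooooooooooooooooo###...............
206 ..............####oooooooooooooooooooo####................
208 ...............######oooooooooooooo######.................
210 ................#######oooooooooo#######..................
212 ...................###################....................
214 ......................#############.......................
216 ..........................................................
218 ..........................................................
220 ..........................................................
222 ..........................................................
224 ..........................................................
[237.49051476 200.15045929] (29.897911071777344, 30.895729064941406) [ 0.43150679 -0.15996622  0.06      ]
```

Run:
```python
from h import *
for p in((381,325),(417,306),(455,325),(417,345)):print(onz("side",p,.123))
for p in((401,305),(471,305),(435,284),(435,327)):print(onz("scene",p,.123))
```

```text
[ 0.62266992 -0.00477185  0.123     ]
[ 0.56726773 -0.05948746  0.123     ]
[ 0.50304049 -0.01401534  0.123     ]
[0.5617696  0.03986823 0.123     ]
[ 0.61749467 -0.04509542  0.123     ]
[0.53016877 0.03712014 0.123     ]
[ 0.53444969 -0.04618028  0.123     ]
[0.61407093 0.03440572 0.123     ]
```

Request:
{"name": "jog_arm", "arguments": {
  "series": [
    [[-0.2,-0.33,0,0,0,0,0],[-0.22,-0.33,0,0,0,0,0],[0,0,0,0,0,0,0]]
  ]
}}

```text
time: 2.65
eef_pos: [0.4343, -0.1607, 0.1753]
orientation: [0.001, -0.0, 1.0, -0.001]
ft_force: [0.0, 0.5, -1.0]
width: 0.0877
gripper_force: 0.0
```

Request:
{"name": "jog_arm", "arguments": {
  "series": [
    [[0,0,0.8,0,0,0,0],[0,0,0.8,0,0,0,0],[0,0,0.8,0,0,0,0],[0,0,0.6,0,0,0,0],[0,0,0,0,0,0,0],[0,0,0,0,0,0,0]]
  ]
}}

```text
time: 3.15
eef_pos: [0.4319, -0.1592, 0.0843]
orientation: [-0.001, -0.0, 1.0, 0.0]
ft_force: [-0.1, -0.2, 1.0]
width: 0.0879
gripper_force: 0.0
```

Run:
```python
from plant import *
import numpy as np
o=get_obs();print(o["eef_pos"],o["orientation"],o["joint_positions"])
```

```text
[ 0.43185468 -0.15922356  0.08427113] [-9.87853952e-04 -3.01673074e-04  9.99999387e-01  3.99876410e-04] [-3.79098045e-01  4.18825172e-01  2.07273457e+00  1.83736236e-05
  6.52164321e-01 -1.95051233e+00]
```

Request:
{"name": "jog_arm", "arguments": {
  "series": [
    [[0,0,0.7,0,0,0,0],[0,0,0.7,0,0,0,0],[0,0,0.5,0,0,0,0],[0,0,0,0,0,0,0],[0,0,0,0,0,0,1],[0,0,0,0,0,0,1],[0,0,0,0,0,0,1],[0,0,0,0,0,0,1]]
  ]
}}

```text
time: 3.82
eef_pos: [0.4331, -0.1599, 0.0289]
orientation: [0.001, -0.0, 1.0, -0.0]
ft_force: [0.2, 0.1, 0.4]
width: 0.0647
gripper_force: 0.0
```

Request:
{"name": "jog_arm", "arguments": {
  "series": [
    [[0,0,0,0,0,0,1],[0,0,0,0,0,0,1],[0,0,0,0,0,0,1],[0,0,0,0,0,0,1],[0,0,0,0,0,0,1],[0,0,0,0,0,0,1]]
  ]
}}

```text
time: 4.32
eef_pos: [0.4323, -0.1597, 0.0277]
orientation: [0.0, -0.0, 1.0, -0.0]
ft_force: [-0.6, -0.3, 1.3]
width: 0.0334
gripper_force: 30.0
```

Request:
{"name": "jog_arm", "arguments": {
  "series": [
    [[0,0,-0.4,0,0,0,1],[0,0,-0.8,0,0,0,1],[0,0,-0.8,0,0,0,1],[0,0,-0.8,0,0,0,1],[0,0,-0.8,0,0,0,1],[0,0,-0.8,0,0,0,1],[0,0,-0.7,0,0,0,1],[-0.4,-0.6,-0.4,0,0,0,1]]
  ]
}}

```text
time: 4.98
eef_pos: [0.4424, -0.1758, 0.1942]
orientation: [-0.001, -0.001, 1.0, 0.001]
ft_force: [-0.5, -0.1, -1.9]
width: 0.0334
gripper_force: 30.0
```

Request:
{"name": "jog_arm", "arguments": {
  "series": [
    [[-0.5,-0.8,0,0,0,0,1],[-0.5,-0.8,0,0,0,0,1],[-0.5,-0.8,0,0,0,0,1],[-0.5,-0.8,0,0,0,0,1],[-0.5,-0.8,0,0,0,0,1],[0,0,0,0,0,0,1],[0,0,0,0,0,0,1],[0,0,0,0,0,0,1]]
  ]
}}

```text
time: 5.65
eef_pos: [0.5182, -0.2968, 0.1917]
orientation: [-0.001, 0.0, 1.0, 0.001]
ft_force: [-0.5, -0.2, -2.5]
width: 0.0335
gripper_force: 30.0
```

Run:
```python
from h import *
from plant import *
import pickle
o=get_obs();i=read_camera("wrist");pickle.dump((o,i),open("w2.pkl","wb"))
print(o["eef_pos"],o["orientation"],o["ft_force"],o["width"],o["gripper_force"])
print(proj(o,[.5030,-.3655,.126]),proj(o,[.5030,-.3655,.05]))
cv2.imwrite("pics/e.png",cv2.resize(i[:,:,::-1],(800,600),interpolation=2))
```

```text
[ 0.51816869 -0.2968204   0.19171268] [-1.05684088e-03  8.65424109e-05  9.99999151e-01  7.57203965e-04] [-0.53967959 -0.2429887  -2.52484074] 0.0335094389020122 29.98658314347267
[172.84119315 186.05933296] [192.83331519 168.28345942]
```

View pics/e.png

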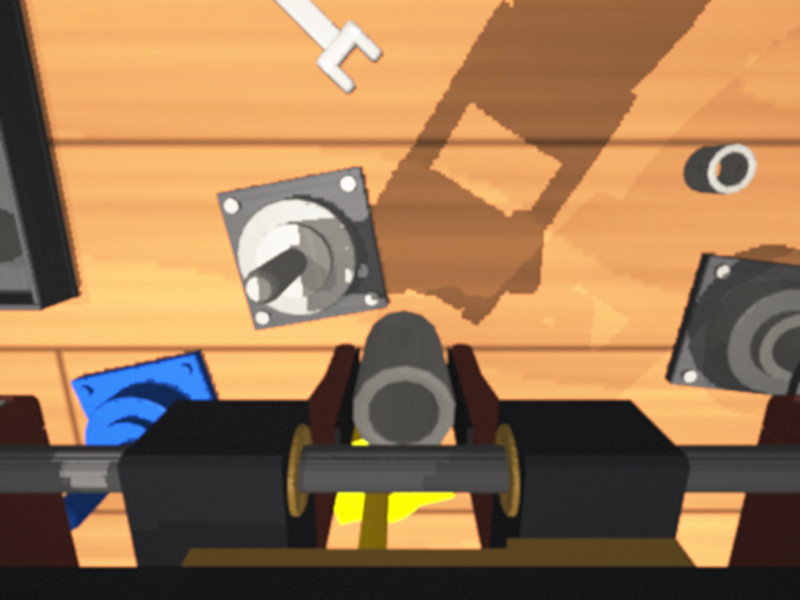

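The wrist view shows the sleeve held between the fingers with its bore at about (404,410). The shaft tip is at about (262,288) and the base below it at (303,247). I'll take a closer crop.

Run:
```python
from h import *
import pickle
o,i=pickle.load(open("w2.pkl","rb"))
a=i[120:210,140:240,::-1];b=i[200:290,215:305,::-1]
A=cv2.resize(a,(420,378),interpolation=cv2.INTER_CUBIC);B=cv2.resize(b,(378,378),interpolation=cv2.INTER_CUBIC)
for k in range(0,420,42):cv2.line(A,(k,0),(k,6),(0,0,255),1)
cv2.imwrite("pics/f.png",np.hstack([A,B]))
R=Ro.from_quat(np.roll(o["orientation"],-1)).as_matrix()
for z in(-.0323,.0277):print(proj(o,o["eef_pos"]+R@[0,0,z]))
```

```text
[256.61015515 263.94838257]
[256.89959918 220.31152993]
```

View pics/f.png

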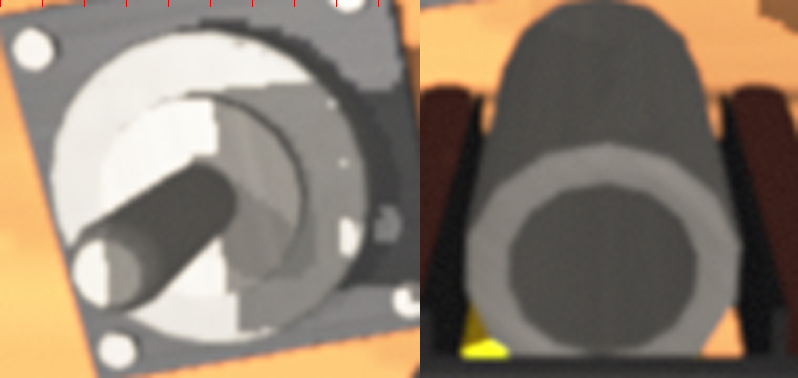

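Run:
```python
from h import *
import pickle
o,i=pickle.load(open("w2.pkl","rb"))
n=[0,0,1];z=o["eef_pos"][2]
print(ray(o,(165.1,184.6),[0,0,.126],n),ray(o,(187.2,164.1),[0,0,.05],n))
s=ray(o,(258.3,263.2),[0,0,z+.0323],n);print(s,s-o["eef_pos"])
```

```text
[ 0.50176922 -0.37171537  0.126     ] [ 0.49846866 -0.37123304  0.05      ]
[ 0.51781622 -0.29601706  0.22401268] [-0.00035247  0.00080334  0.0323    ]
```

Request:
{"name": "jog_arm", "arguments": {
  "series": [
    [[0.14,-0.63,0,0,0,0,1],[0.14,-0.63,0,0,0,0,1],[0.14,-0.63,0,0,0,0,1],[0.14,-0.63,0,0,0,0,1],[0,0,0.4,0,0,0,1],[0,0,0.4,0,0,0,1],[0,0,0,0,0,0,1],[0,0,0,0,0,0,1]]
  ]
}}

```text
time: 6.37
eef_pos: [0.5016, -0.3712, 0.1671]
orientation: [-0.001, -0.001, 1.0, 0.001]
ft_force: [0.3, 0.0, -2.1]
width: 0.0335
gripper_force: 30.0
```

Run:
```python
from h import *
from plant import *
E=[]
for k in range(3):
    o=get_obs();E.append(o["eef_pos"]);b=read_camera("side")
a=read_camera("scene");np.save("sc2.npy",a);np.save("si2.npy",b)
print(np.array(E),o["orientation"],o["ft_force"])
def pr(n,X):
    c=get_calibration(n);v=c["mtx"]@(c["R"]@X+c["t"]);return v[:2]/v[2]
out=[]
for n,i in(("scene",a),("side",b)):
    e=np.mean(E,0);u=pr(n,e-[0,0,.0277]).astype(int);print(n,u)
    c=i[u[1]-25:u[1]+45,u[0]-30:u[0]+30,::-1];out.append(cv2.resize(c,(480,560),interpolation=2)[:, 40:440])
cv2.imwrite("pics/g.png",np.hstack(out))
```

```text
[[ 0.50158317 -0.37121981  0.16712196]
 [ 0.50220512 -0.37168747  0.16792681]
 [ 0.50261807 -0.37210732  0.16849504]] [-2.75400503e-04 -6.34598426e-04  9.99999717e-01  2.95121096e-04] [ 0.87291691 -0.30632851 -2.52579431]
scene [215 128]
side [292 132]
```

View pics/g.png

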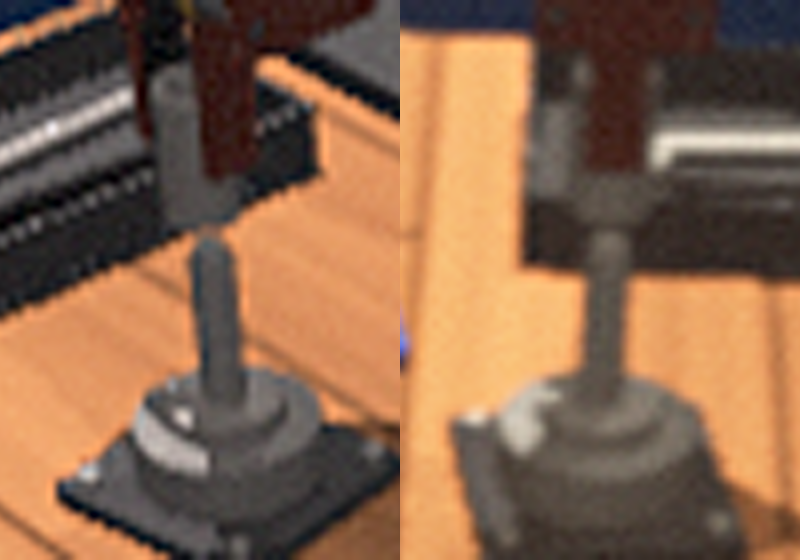

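The crops show the sleeve hovering just above the tip. In the scene view the sleeve centre is at about x=203 and the shaft's line at about 210; in the side view they are about 615 and 611. I'll check that with edge profiles.

Run:
```python
from h import *
for n,u,cols in(("scene",(215,128),(195,240)),("side",(292,132),(280,306))):
    i=np.load("sc2.npy" if n=="scene" else "si2.npy").astype(int)
    print(n,cols)
    for r in range(u[1]-12,u[1]+22,2):
        c=i[r,cols[0]:cols[1]];print(r," ".join("%d"%(p.max()-p.min()) if 0 else "%d/%d"%(p.mean(),p[0]-p[2]) for p in c[::1]) if 0 else " ".join("%3d"%(p[0]-p[2]) for p in c))
```

```text
scene (195, 240)
116   1   0   3   7   4   8  14  17  21  17   8   5  35  14   1   5   7   7  10  15  29  38  29  26  31  35  32  -5   2  -1  -3   2 -11 -10  64 126 129 135 136 144 111  65 -13 -12  -9
118   8   1  17  14  15  18   9   5   2  -3   0   5  25  28   1   6   6   9   5   5  32  30  40  32  31  31  28  24  -1   4  -4  -3  -4  17  88 137 121 110 104 118 129 137 140 129  98
120  20  14   9   6   3   5   1   2   6   6   2   1   7  24  -3   7   5   6   7   7  32  34  31  20  37  38  28  10  -1  -5  -6   2   5  -5  63 144 134 130 127 129 114 107 112 123 132
122   3   2   1   4   4   1   4   1   6   5   5   0  -1   0  -1   5   3   5   6   6  27  33  37  32  38  33  31  17   0  -4   3   2  -6  -3  56 145 132 129 126 132 128 129 129 120 110
124   2   3   9   4   3   3   5   2   2   1   4  -3   2   3   3   8   7   9   6   8  20  34  37  27  21  14   4  -1  -1   2  -4  -4 -11 -11  21  97 129 126 129 128 126 127 127 130 132
126   7   0   2   3  -3   5  -2  12   6   2   4   4  -1  -1   1  13   6  10   7   6   7   8  10   6   1  -2  -6 -12  -5  11  31  98  96 108 133 128 126 128 126 128
[... 3196 characters left out ...]
  17  20  19  25  31  26  26  25  26  25  23  18  19
142 127 130 128 129 132 134 138 142 143 130  64  23  16  21  28  77 127 141 138 132 134 133 136 140 140 139
144 126 127 124 136 128 129 129 127 140 128  57  13  20  16  30  90 133 135 134 133 135 132 135 135 130 134
146 123 123 131 130 133 127 127 132 136 132  51  13  22  17  37 103 139 132 133 133 134 134 134 134 136 131
148 126 124 126 129 133 124 132 132 136 113  41  16  16  18  38 108 141 132 133 133 134 132 131 134 137 132
150 128 129 129 129 131 129 134 131 141 102  36  17  20  17  49 115 136 137 134 132 134 137 132 135 134 134
152 127 131 129 131 133 130 129 137 130  90  33  17  21  14  50 107 135 135 137 135 132 135 135 136 133 133
```

Run:
```python
from h import *
from plant import *
import pickle
o=get_obs();i=read_camera("wrist");pickle.dump((o,i),open("w3.pkl","wb"))
print(o["eef_pos"])
for z in(-.0323,.0277,.04,.117):print(proj(o,o["eef_pos"]+np.array([0,0,-z])))
cv2.imwrite("pics/h.png",cv2.resize(i[130:290,180:340,::-1],(600,600),interpolation=cv2.INTER_CUBIC))
```

```text
[ 0.50291806 -0.37268848  0.16907229]
[256.59296862 263.96965841]
[256.91107326 220.29312443]
[256.95518254 214.23681408]
[257.14923546 187.59288025]
```

View pics/h.png

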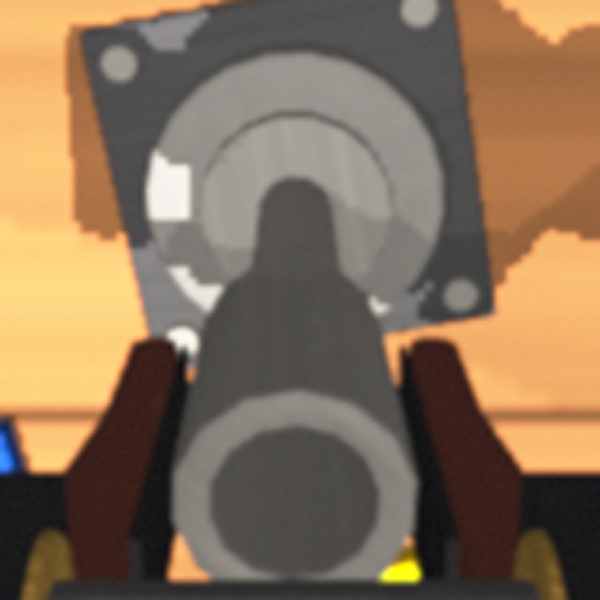

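The crop shows the sleeve centred at x≈295, the shaft at 296 and the flange at 296, so y is aligned. I'll work out x by projecting known edges.

Run:
```python
from h import *
import pickle
o,i=pickle.load(open("w3.pkl","rb"))
q=np.array([.0,1,0]); 
def row(x,z): return proj(o,[x,o["eef_pos"][1],z])[1]
for nm,disp,dx,z in(("flange near edge",112,-.026,.05),("shaft base near",178,-.01,.05),("housing near",50,-.042,.04),("plate centre",177.3,0,.012),("sleeve top near rim out",392,-.017,o["eef_pos"][2]+.0323),("sleeve bore near",427,-.01125,o["eef_pos"][2]+.0323),("sleeve bottom near",262,-.017,o["eef_pos"][2]-.0277)):
    v=130+(disp+.5)/3.75-.5
    X=ray(o,(257,v),[0,0,z],[0,0,1]);print(nm,round(v,1),"axis x",X[0]-dx)
```

```text
flange near edge 159.5 axis x 0.5008780434658695
shaft base near 177.1 axis x 0.5026099198313372
housing near 143.0 axis x 0.5018358777470684
plate centre 176.9 axis x 0.5010775014298721
sleeve top near rim out 234.2 axis x 0.5036116995241303
sleeve bore near 243.5 axis x 0.5028600807311123
sleeve bottom near 199.5 axis x 0.5045700188044715
```

Request:
{"name": "jog_arm", "arguments": {
  "series": [
    [[0.05,0,0.15,0,0,0,1],[0,0,0.15,0,0,0,1],[0,0,0.15,0,0,0,1],[0,0,0.1,0,0,0,1],[0,0,0.1,0,0,0,1],[0,0,0,0,0,0,1]]
  ]
}}

```text
time: 7.12
eef_pos: [0.5006, -0.3729, 0.1482]
orientation: [-0.001, -0.0, 1.0, 0.0]
ft_force: [-0.4, -1.1, -2.5]
width: 0.0335
gripper_force: 30.0
```

Request:
{"name": "jog_arm", "arguments": {
  "series": [
    [[0,0,0.1,0,0,0,1],[0,0,0.1,0,0,0,1],[0,0,0,0,0,0,1]]
  ]
}}

```text
time: 7.37
eef_pos: [0.5008, -0.373, 0.1426]
orientation: [-0.0, -0.0, 1.0, 0.0]
ft_force: [-0.4, 0.4, -2.1]
width: 0.0338
gripper_force: 30.0
```

Request:
{"name": "jog_arm", "arguments": {
  "series": [
    [[0,0,0.15,0,0,0,1],[0,0,0.2,0,0,0,1],[0,0,0.2,0,0,0,1],[0,0,0.2,0,0,0,1],[0,0,0,0,0,0,1]]
  ]
}}

```text
time: 7.78
eef_pos: [0.5005, -0.3728, 0.1191]
orientation: [-0.001, -0.0, 1.0, 0.001]
ft_force: [0.8, 0.4, -3.5]
width: 0.0332
gripper_force: 30.0
```

Request:
{"name": "jog_arm", "arguments": {
  "series": [
    [[0,0,0.2,0,0,0,1],[0,0,0.2,0,0,0,1],[0,0,0.2,0,0,0,1],[0,0,0.2,0,0,0,1],[0,0,0,0,0,0,1]]
  ]
}}

```text
time: 8.2
eef_pos: [0.5005, -0.3728, 0.0952]
orientation: [-0.001, -0.0, 1.0, 0.0]
ft_force: [1.4, 0.4, -3.1]
width: 0.0337
gripper_force: 30.0
```

Remaining is about 17 mm, so I'll go in small steps until contact.

Request:
{"name": "jog_arm", "arguments": {
  "series": [
    [[0,0,0.15,0,0,0,1],[0,0,0.15,0,0,0,1],[0,0,0.1,0,0,0,1],[0,0,0,0,0,0,1]]
  ]
}}

```text
time: 8.53
eef_pos: [0.5007, -0.373, 0.0839]
orientation: [-0.0, -0.0, 1.0, 0.0]
ft_force: [0.4, 0.8, -3.2]
width: 0.0336
gripper_force: 30.0
```

Request:
{"name": "jog_arm", "arguments": {
  "series": [
    [[0,0,0.05,0,0,0,1],[0,0,0.05,0,0,0,1],[0,0,0,0,0,0,1]]
  ]
}}

```text
time: 8.78
eef_pos: [0.501, -0.3733, 0.0816]
orientation: [0.0, -0.0, 1.0, -0.0]
ft_force: [1.0, 0.8, -2.6]
width: 0.0335
gripper_force: 30.0
```

Request:
{"name": "jog_arm", "arguments": {
  "series": [
    [[0,0,0.04,0,0,0,1],[0,0,0,0,0,0,1]]
  ]
}}

```text
time: 8.95
eef_pos: [0.5011, -0.3733, 0.0805]
orientation: [0.0, -0.0, 1.0, -0.0]
ft_force: [0.9, 0.9, -2.6]
width: 0.0338
gripper_force: 30.0
```

Request:
{"name": "jog_arm", "arguments": {
  "series": [
    [[0,0,0.04,0,0,0,1],[0,0,0,0,0,0,1]]
  ]
}}

```text
time: 9.12
eef_pos: [0.5011, -0.3733, 0.0792]
orientation: [0.0, -0.0, 1.0, -0.0]
ft_force: [1.2, 2.2, -2.3]
width: 0.0336
gripper_force: 30.0
```

Request:
{"name": "jog_arm", "arguments": {
  "series": [
    [[0,0,0.03,0,0,0,1],[0,0,0,0,0,0,1]]
  ]
}}

```text
time: 9.28
eef_pos: [0.501, -0.3732, 0.0783]
orientation: [0.0, -0.0, 1.0, -0.0]
ft_force: [1.1, 1.5, -1.8]
width: 0.0337
gripper_force: 30.0
```

Request:
{"name": "jog_arm", "arguments": {
  "series": [
    [[0,0,0.03,0,0,0,1],[0,0,0,0,0,0,1]]
  ]
}}

```text
time: 9.45
eef_pos: [0.5011, -0.3733, 0.0778]
orientation: [0.0, -0.0, 1.0, -0.0]
ft_force: [0.2, 0.8, 1.8]
width: 0.0335
gripper_force: 30.0
```

Request:
{"name": "jog_arm", "arguments": {
  "series": [
    [[0,0,0.03,0,0,0,1],[0,0,0,0,0,0,1]]
  ]
}}

```text
time: 9.62
eef_pos: [0.5012, -0.3734, 0.0777]
orientation: [0.0, -0.0, 1.0, -0.0]
ft_force: [-1.2, 2.8, 9.0]
width: 0.0336
gripper_force: 30.0
```

The wrist force rose to about +9 N with TCP z at 0.0777, which matches the expected seated height, so the sleeve is home. Releasing and rising.

Request:
{"name": "jog_arm", "arguments": {
  "series": [
    [[0,0,-0.02,0,0,0,0.3],[0,0,0,0,0,0,0.3],[0,0,0,0,0,0,0.3],[0,0,0,0,0,0,0.3],[0,0,0,0,0,0,0.3],[0,0,0,0,0,0,0.3]]
  ]
}}

```text
time: 10.12
eef_pos: [0.5009, -0.3732, 0.077]
orientation: [-0.0, -0.0, 1.0, 0.0]
ft_force: [-0.1, 0.5, -0.9]
width: 0.0613
gripper_force: 0.0
```

Request:
{"name": "jog_arm", "arguments": {
  "series": [
    [[0,0,-0.3,0,0,0,0.3],[0,0,-0.6,0,0,0,0.3],[0,0,-0.8,0,0,0,0.3],[0,0,-0.9,0,0,0,0],[0,0,-0.9,0,0,0,0],[0,0,-0.9,0,0,0,0],[0,0,-0.9,0,0,0,0],[0,0,-0.4,0,0,0,0]]
  ]
}}

```text
time: 10.78
eef_pos: [0.5022, -0.3742, 0.2527]
orientation: [0.002, -0.0, 1.0, -0.002]
ft_force: [0.8, 0.1, 0.2]
width: 0.0873
gripper_force: 0.0
```

Run:
```python
from h import *
from plant import *
o=get_obs();print(o["eef_pos"],o["width"])
b=read_camera("side");a=read_camera("scene")
A=cv2.resize(a[100:190,180:280,::-1],(400,360),interpolation=2);B=cv2.resize(b[100:190,240:340,::-1],(400,360),interpolation=2)
cv2.imwrite("pics/i.png",np.hstack([A,B]))
```

```text
[ 0.50220736 -0.37419576  0.25271042] 0.08726295676562414
```

View pics/i.png

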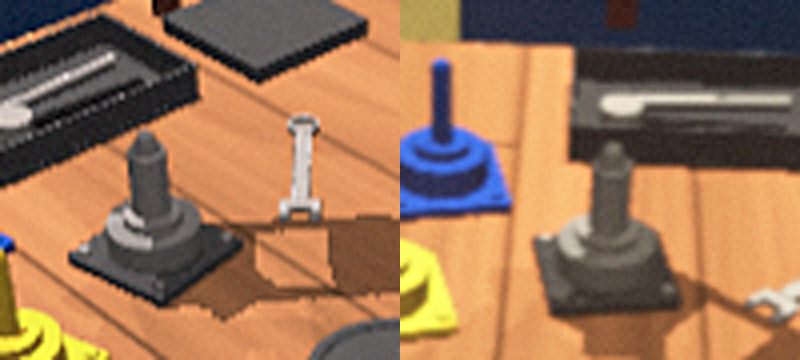

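Both crops show the sleeve seated on the flange with the tapered tip protruding, at about (147,140) and (613,150). On to the knob.

Request:
{"name": "jog_arm", "arguments": {
  "series": [
    [[0.05,0.5,0,0,0,0,0],[0.08,1,0,0,0,0,0],[0.08,1,0,0,0,0,0],[0.08,1,0,0,0,0,0],[0.08,1,0,0,0,0,0],[0.08,1,0,0,0,0,0],[0.08,1,0,0,0,0,0],[0.08,1,0,0,0,0,0]]
  ]
}}

```text
time: 11.55
eef_pos: [0.4805, -0.1457, 0.2458]
orientation: [-0.002, -0.0, 1.0, 0.001]
ft_force: [0.7, -0.3, 0.3]
width: 0.0876
gripper_force: 0.0
```

Request:
{"name": "jog_arm", "arguments": {
  "series": [
    [[0.08,1,0,0,0,0,0],[0.08,1,0,0,0,0,0],[0.08,1,0,0,0,0,0],[0.08,1,0,0,0,0,0],[0.08,1,0,0,0,0,0],[0.08,1,0,0,0,0,0],[0.08,1,0,0,0,0,0],[0.08,1,0,0,0,0,0]]
  ]
}}

```text
time: 12.22
eef_pos: [0.4609, 0.0934, 0.2461]
orientation: [-0.002, -0.0, 1.0, -0.0]
ft_force: [1.0, 0.9, 0.9]
width: 0.088
gripper_force: 0.0
```

Request:
{"name": "jog_arm", "arguments": {
  "series": [
    [[0.08,1,0,0,0,0,0],[0.08,1,0,0,0,0,0],[0.08,1,0,0,0,0,0],[0.08,1,0,0,0,0,0],[0,0.6,0,0,0,0,0],[0,0,0,0,0,0,0],[0,0,0,0,0,0,0]]
  ]
}}

```text
time: 12.8
eef_pos: [0.4519, 0.23, 0.2462]
orientation: [-0.002, -0.001, 1.0, -0.001]
ft_force: [0.4, -0.0, 0.7]
width: 0.0873
gripper_force: 0.0
```

```bash
cat >> h.py <<'E'
n=Ro.from_euler("zy",[-1.8595,.55]).apply([0,0,1])
up=np.array([0,0,1.])-n*n[2];up/=np.linalg.norm(up);rt=np.cross(up,n)
def tgt(a):
    x=np.cos(a)*up+np.sin(a)*rt;z=-n;return np.c_[x,np.cross(z,x),z]
def plan(o,a,P):
    R=Ro.from_quat(np.roll(o["orientation"],-1)).as_matrix()
    rv=Ro.from_matrix(R.T@tgt(a)).as_rotvec()
    print("rotvec units",rv/.5,"rows",np.linalg.norm(rv)/.125,"| shift in present tool axes, units",R.T@(P-o["eef_pos"])/.03,"| in target axes",tgt(a).T@(P-o["eef_pos"])/.03)
E
python3 - <<'E'
from h import *
from plant import *
np.set_printoptions(precision=4,suppress=True)
o=get_obs();print(o["eef_pos"],o["joint_positions"],n,up,rt)
c=np.array([.483,.2985,.089]);plan(o,-.73,c+n*.13)
E
```

```text
[0.4519 0.23   0.2462] [ 0.4474  0.2219  1.8628 -0.0002  1.0609 -1.126 ] [0.5227 0.     0.8525] [-0.8525  0.      0.5227] [ 0.  1. -0.]
rotvec units [-0.4036  1.0417 -1.4187] rows 7.222794271158263 | shift in present tool axes, units [-3.3143  2.2786  1.5307] | in target axes [-4.2241 -0.7144 -0.4081]
```

```bash
sed -i 's/"zy"/"ZY"/' h.py
python3 - <<'E'
from h import *
from plant import *
np.set_printoptions(precision=4,suppress=True)
o=get_obs();print(n,up,rt)
c=np.array([.483,.2985,.089]);plan(o,-.73,c+n*.13)
E
```

```text
[-0.1488 -0.5011  0.8525] [0.2427 0.8172 0.5227] [ 0.9586 -0.2847  0.    ]
rotvec units [-1.1233  0.3106  2.2023] rows 9.966626776189546 | shift in present tool axes, units [-0.3987  0.1151  1.5448] | in target axes [-0.692  -0.1569  1.4336]
```

Request:
{"name": "jog_arm", "arguments": {
  "series": [
    [[0,0,0,-0.102,0.0282,0.2,0],[0,0,0,-0.102,0.0282,0.2,0],[0,0,0,-0.102,0.0282,0.2,0],[0,0,0,-0.102,0.0282,0.2,0],[0,0,0,-0.102,0.0282,0.2,0],[0,0,0,-0.102,0.0282,0.2,0],[0,0,0,-0.102,0.0282,0.2,0],[0,0,0,-0.102,0.0282,0.2,0]]
  ]
}}

```text
time: 13.47
eef_pos: [0.4531, 0.2282, 0.2472]
orientation: [-0.055, 0.39, 0.898, 0.198]
ft_force: [-0.5, -0.7, 0.3]
width: 0.0878
gripper_force: 0.0
```

Request:
{"name": "jog_arm", "arguments": {
  "series": [
    [[0,0,0,-0.102,0.0282,0.2,0],[0,0,0,-0.102,0.0282,0.2,0],[0,0,0,-0.102,0.0282,0.2,0],[0,0,0,0,0,0,0],[0,0,0,0,0,0,0]]
  ]
}}

```text
time: 13.88
eef_pos: [0.4527, 0.2284, 0.2472]
orientation: [-0.073, 0.515, 0.813, 0.262]
ft_force: [0.2, 0.1, 0.3]
width: 0.0879
gripper_force: 0.0
```

Run:
```python
from h import *
from plant import *
np.set_printoptions(precision=4,suppress=True)
o=get_obs();print(o["eef_pos"],o["joint_positions"])
c=np.array([.483,.2985,.089]);plan(o,-.73,c+n*.13)
```

```text
[0.4527 0.2284 0.2472] [ 0.1502  0.1376  2.0945  0.7228  0.7946 -0.7796]
rotvec units [0.0033 0.0033 0.0012] rows 0.019240554550198467 | shift in present tool axes, units [-0.6479 -0.1779  1.4849] | in target axes [-0.6505 -0.175   1.4842]
```

Request:
{"name": "jog_arm", "arguments": {
  "series": [
    [[-0.32,-0.09,0.45,0,0,0,0],[-0.33,-0.09,0.45,0,0,0,0],[0,0,0,0,0,0,0],[0,0,0,0,0,0,0]]
  ]
}}

```text
time: 14.22
eef_pos: [0.4618, 0.2258, 0.2152]
orientation: [-0.073, 0.515, 0.813, 0.262]
ft_force: [-0.1, 0.5, 0.7]
width: 0.0878
gripper_force: 0.0
```

Run:
```python
from h import *
from plant import *
import pickle
np.set_printoptions(precision=4,suppress=True)
o=get_obs();i=read_camera("wrist");pickle.dump((o,i),open("w4.pkl","wb"))
c=np.array([.483,.2985,.089]);plan(o,-.73,c+n*.13)
print(proj(o,c),proj(o,c+n*.034))
u=proj(o,c+n*.02).astype(int);x0=max(0,u[0]-70);y0=max(0,u[1]-70);print(x0,y0)
k=i[y0:y0+140,x0:x0+140,::-1];cv2.imwrite("pics/j.png",cv2.resize(k,(k.shape[1]*4,k.shape[0]*4),interpolation=cv2.INTER_CUBIC))
```

```text
rotvec units [0.0031 0.0009 0.0026] rows 0.016524179419296032 | shift in present tool axes, units [-0.0264 -0.0429  0.5714] | in target axes [-0.0268 -0.042   0.5715]
[256.2912 181.9332] [256.1772 190.113 ]
186 116
```

View pics/j.png

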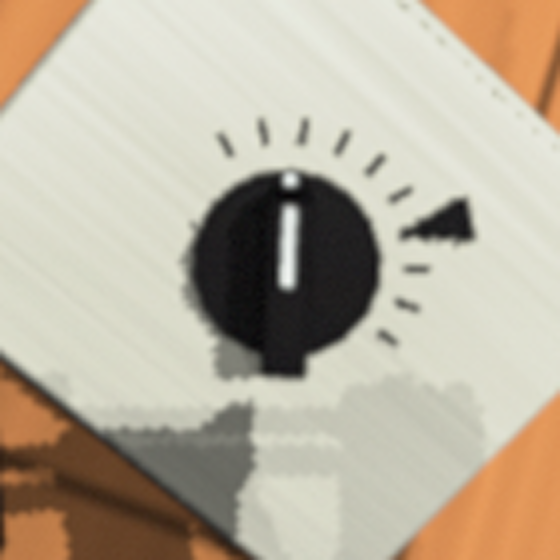

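The picture shows the knob's skirt centred at (288,263), the pointer dot at (289,181) and the wedge tip at (402,235).

Run:
```python
from h import *
import pickle
np.set_printoptions(precision=4,suppress=True)
o,i=pickle.load(open("w4.pkl","rb"));c=np.array([.483,.2985,.089])
f=lambda x,y,h:ray(o,(186+(x+.5)/4-.5,116+(y+.5)/4-.5),c+n*h,n)
k=f(287.5,263.5,.008);k0=k-n*.008
a=lambda v:np.arctan2(v@rt,v@up)
p=f(289.5,181,.008);w=f(402,235,0)
print("knob centre",k0,"err vs c",tgt(-.73).T@(k0-c)*1e3)
print("ptr",a(p-k),np.linalg.norm(p-k),"idx",a(w-k0),np.linalg.norm(w-k0))
b1,b2=f(291,205,.034),f(287,288,.034);print("bar line",a(b1-b2), tgt(-.73).T@(b2-k0)*1e3)
for h in(.06,.012):plan(o,-.73,k0+n*h)
```

```text
knob centre [0.483  0.3009 0.0904] err vs c [2.4426 1.3251 0.    ]
ptr -0.7079586845232375 0.022364431586248682 idx 0.6478972414541736 0.03196703341693369
bar line -0.6848633645151014 [  0.1088  -0.1423 -34.    ]
rotvec units [0.0031 0.0009 0.0026] rows 0.016524179419296032 | shift in present tool axes, units [ 0.056  -0.0022  2.9048] | in target axes [0.0547 0.0022 2.9048]
rotvec units [0.0031 0.0009 0.0026] rows 0.016524179419296032 | shift in present tool axes, units [ 0.0568 -0.0046  4.5048] | in target axes [0.0547 0.0022 4.5048]
```

Request:
{"name": "jog_arm", "arguments": {
  "series": [
    [[0.05,0,0.7,0,0,0.06,0],[0,0,0.8,0,0,0,0],[0,0,0.8,0,0,0,0],[0,0,0.8,0,0,0,0],[0,0,0.5,0,0,0,0],[0,0,0,0,0,0,0]]
  ]
}}

```text
time: 14.77
eef_pos: [0.4773, 0.2825, 0.123]
orientation: [-0.078, 0.526, 0.805, 0.261]
ft_force: [0.2, -0.3, 0.3]
width: 0.0877
gripper_force: 0.0
```

Request:
{"name": "jog_arm", "arguments": {
  "series": [
    [[0,0,0.2,0,0,0,0],[0,0,0.2,0,0,0,0],[0,0,0.2,0,0,0,0],[0,0,0.2,0,0,0,0],[0,0,0,0,0,0,0]]
  ]
}}

```text
time: 15.18
eef_pos: [0.4816, 0.2936, 0.1036]
orientation: [-0.077, 0.527, 0.805, 0.262]
ft_force: [-0.7, -0.4, 0.7]
width: 0.0879
gripper_force: 0.0
```

Run:
```python
from h import *
from plant import *
np.set_printoptions(precision=4,suppress=True)
o=get_obs();k0=np.array([.483,.3009,.0904])
print(tgt(-.7).T@(o["eef_pos"]-k0)*1e3,o["ft_force"],o["joint_positions"]);plan(o,-.7,k0+n*.013)
```

```text
[ -0.0261   0.948  -15.0992] [-0.7048 -0.3787  0.6598] [ 0.2819  0.468   2.0919  1.0911  0.5186 -1.0845]
rotvec units [0.0078 0.0008 0.0011] rows 0.031723383510439095 | shift in present tool axes, units [ 0.0009 -0.0319  0.0698] | in target axes [ 0.0009 -0.0316  0.07  ]
```

Request:
{"name": "jog_arm", "arguments": {
  "series": [
    [[0,-0.03,0.03,0,0,0,1],[0,0,0,0,0,0,1],[0,0,0,0,0,0,1],[0,0,0,0,0,0,1],[0,0,0,0,0,0,1],[0,0,0,0,0,0,1],[0,0,0,0,0,0,1],[0,0,0,0,0,0,1]]
  ]
}}

```text
time: 15.85
eef_pos: [0.4809, 0.2935, 0.1029]
orientation: [-0.077, 0.527, 0.805, 0.262]
ft_force: [0.2, -0.4, 0.4]
width: 0.0381
gripper_force: 0.0
```

Request:
{"name": "jog_arm", "arguments": {
  "series": [
    [[0,0,0,0,0,0,1],[0,0,0,0,0,0,1],[0,0,0,0,0,0,1],[0,0,0,0,0,0,1],[0,0,0,0,0,0,1],[0,0,0,0,0,0,1]]
  ]
}}

```text
time: 16.35
eef_pos: [0.4806, 0.2935, 0.1027]
orientation: [-0.077, 0.527, 0.805, 0.261]
ft_force: [-0.5, -0.9, 0.5]
width: 0.012
gripper_force: 30.0
```

Request:
{"name": "jog_arm", "arguments": {
  "series": [
    [[0,0,0,0,0,0.1,1],[0,0,0,0,0,0.2,1],[0,0,0,0,0,0.2,1],[0,0,0,0,0,0,1]]
  ]
}}

```text
time: 16.68
eef_pos: [0.481, 0.2936, 0.1029]
orientation: [-0.109, 0.625, 0.732, 0.25]
ft_force: [0.7, -0.8, 1.4]
width: 0.012
gripper_force: 30.0
```

Request:
{"name": "jog_arm", "arguments": {
  "series": [
    [[0,0,0,0,0,0.2,1],[0,0,0,0,0,0.2,1],[0,0,0,0,0,0.2,1],[0,0,0,0,0,0.2,1],[0,0,0,0,0,0,1]]
  ]
}}

```text
time: 17.1
eef_pos: [0.4818, 0.2935, 0.103]
orientation: [-0.156, 0.757, 0.594, 0.224]
ft_force: [2.7, -0.4, -1.5]
width: 0.0116
gripper_force: 30.0
```

Request:
{"name": "jog_arm", "arguments": {
  "series": [
    [[0,0,0,0,0,0.2,1],[0,0,0,0,0,0.2,1],[0,0,0,0,0,0.2,1],[0,0,0,0,0,0.2,1],[0,0,0,0,0,0.2,1],[0,0,0,0,0,0.2,1],[0,0,0,0,0,0.1,1],[0,0,0,0,0,0,1]]
  ]
}}

```text
time: 17.77
eef_pos: [0.4829, 0.2929, 0.1028]
orientation: [-0.218, 0.907, 0.322, 0.164]
ft_force: [6.8, -2.5, -5.1]
width: 0.012
gripper_force: 30.0
```

Run:
```python
from h import *
from plant import *
np.set_printoptions(precision=4,suppress=True)
o=get_obs();k0=np.array([.483,.3009,.0904])
print(o["ft_force"],o["moment"],o["joint_positions"]);plan(o,.6,k0+n*.013)
```

```text
[ 6.7535 -2.5191 -5.0655] [-1.1337 -0.4968 -0.6331] [0.2815 0.4694 2.0921 1.0953 0.5137 0.208 ]
rotvec units [ 0.0109 -0.0109  0.0067] rows 0.06710463580662193 | shift in present tool axes, units [-0.0367 -0.0623  0.0531] | in target axes [-0.0366 -0.0619  0.0536]
```

Request:
{"name": "jog_arm", "arguments": {
  "series": [
    [[0,0,0,0,0,0,0],[0,0,0,0,0,0,0],[0,0,0,0,0,0,0],[0,0,0,0,0,0,0],[0,0,0,0,0,0,0],[0,0,0,0,0,0,0]]
  ]
}}

```text
time: 18.27
eef_pos: [0.4807, 0.2937, 0.1028]
orientation: [-0.219, 0.907, 0.322, 0.162]
ft_force: [0.7, -0.2, 0.9]
width: 0.0483
gripper_force: 0.0
```

Request:
{"name": "jog_arm", "arguments": {
  "series": [
    [[0,0,-0.4,0,0,0,0],[0,0,-0.8,0,0,0,0],[0,0,-0.8,0,0,0,0],[0,0,-0.8,0,0,0,0],[0,0,-0.8,0,0,0,0],[0,0,-0.8,0,0,0,0],[0,0,0,0,0,0,0],[0,0,0,0,0,0,0]]
  ]
}}

```text
time: 18.93
eef_pos: [0.4614, 0.2271, 0.2163]
orientation: [-0.219, 0.907, 0.322, 0.163]
ft_force: [0.3, -0.3, 0.3]
width: 0.0882
gripper_force: 0.0
```

Run:
```python
from h import *
from plant import *
import pickle
np.set_printoptions(precision=4,suppress=True)
o=get_obs();i=read_camera("wrist");pickle.dump((o,i),open("w5.pkl","wb"))
c=np.array([.483,.2985,.089]);a=lambda v:np.arctan2(v@rt,v@up)
print(o["eef_pos"],o["ft_force"])
u=proj(o,c+n*.008).astype(int);print(u)
# ASCII map of dark(#)/bright(W within disc)
g=cv2.cvtColor(i,cv2.COLOR_RGB2GRAY)[u[1]-45:u[1]+32,u[0]-40:u[0]+40]
for r in range(g.shape[0]):print("%3d"%(r+u[1]-45),"".join("#" if v<60 else "o" if v<120 else "+" if v<170 else "." for v in g[r]))
```

```text
[0.4614 0.2271 0.2163] [ 0.2559 -0.2984  0.2894]
[259 185]
140 ...................................+o#######o+..................................
141 ....................................+o######o...................................
142 ....................................+o######o...................................
143 ....................................+o######o...................................
144 .....................................o#####o+...................................
145 .....................................+o###o+....................................
146 .....................................+o###o+....................................
147 .....................................+o###o+....................................
148 ......................................o###o+....................................
149 .............................++.......+o##o.......++............................
150 .............................+o........o#o+.......++............................
151 .............................+o+.......+#o........o+............................
152 .................
[... 4803 characters left out ...]
....................
209 ..................................+o##########oooooo+...........................
210 ..................................+o##########oooooo++..........................
211 ...................................+oooooo###ooooooo++..........................
212 ....................................++++++oooooooooo++..........................
213 .........................................+oooooooooo+...........................
214 ..........................................+oooooooo++...........................
215 ...........................................++++++++++...........................
216 ............................................++.+++..............................
```

The pixel map shows the pointer dot, wedge tip and disc centre all at column ≈40, so the pointer is aligned within about 1°. The gripper is clear, so I'm handing in.

```bash
python3 -c "
from plant import *
print(finish_job())"
```

```text
the job is handed in; nothing more can be done
None
```

The long sleeve sits fully home on the bare spindle's flange and the knob's pointer lines up with the index mark to within about 1°. I let go of both, left the other rings and tumblers alone, and handed the job in at about 19 s; no verdict was returned.

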